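Queue three specimen pucks in the feed lane

ROBOT

A 7-joint arm with a two-finger parallel gripper is mounted at the origin on a cart in front of the work surface, level with it; the furniture and walls round the work are solid. World frame = base frame: x ahead of the robot, y to its left, z up, the work surface at z = 0. Lengths are in m, angles in degrees, forces in N, time in s.
With the tool pointing down it reaches from about 0.425 to 1.025 m from the base axis. Payload 9.4 kg.
Tool frame: the origin (TCP) lies midway between the tips of the shut fingers; the grasp point (between the pads) lies 19 mm behind it; z points along the fingers, y is the line along which they close (so a half turn about z gives the same grasp; the last joint's range is limited). The gripper opens to 93 mm and grips with 3 to 60 N. Pads are 15 mm wide; open, the fingers measure 128 mm over their backs; the gripper's body (75 mm by 188 mm) begins 65 mm behind the grasp point.
Start: joints at [70.147, 34.337, -0.143, 91.639, 0.103, 54.024, -4.572], TCP at [0.193, -0.699, 0.219] pointing down, gripper open.
Joint ranges: [-147.43, 147.43], [-19.82, 112.94], [-74.19, 73.91], [6.32, 146.72], [-59.91, 239.91], [6.04, 106.73], [-150.56, 150.56]. Speed limits (degrees/s): [127.2, 127.2, 172.46, 172.46, 180, 180, 180].

INTERFACE

Orientations are given as a 3x3 rotation matrix whose columns are the frame's x, y, z axes.
In Python, from cell import bot gives the robot as it stands. The module is installed in compiled form; this text tells all that it offers. Calls block until the motion is done:
- bot.move_ptp(position, orientation): joint-space move of the TCP to a pose.
- bot.movel(position, max_speed=0.15, frame=None, max_force=None): straight line of the TCP; frame=None keeps the orientation; max_speed is the mean speed in m/s. With max_force (N) it stops when the force on the tool has changed by that much, and returns True; else False.
- bot.movej(angles): joint-space move.
- bot.gripper_to(opening): opening from 0.0 (shut) to 1.0 (fully open); the grip force is fixed at half the most; returns when the fingers have stopped.
- bot.pause(seconds).
- bot.ik(position, orientation): joint angles nearest the present ones, or None.
- bot.state(): the state.
- bot.read_camera(name): name is "scene" or "side" or "wrist"; returns the picture (384x512x3 uint8, red, green, blue); there is no depth.
- bot.camera_info(name): a dict with "intrinsics" (3x3 intrinsics, pixels), "pose" (4x4, takes a point from camera to world coordinates). Camera axes: x right, y down, z forward; pixel columns grow to the right and rows downward; lengths in m; the calibration is good to about 2 mm. A picture is of the moment at which its call begins: read the wrist's pose just before it. camera_info takes no time and is no camera call; for the wrist camera it gives the pose at the moment of the call.
A pose or a line that the arm cannot do raises bot.Unreachable and nothing moves.
- bot.job_done(): hands the job in; it is judged then, once.
Trained networks look in the newest picture that a camera, given by its name, has taken for a name from the list of things; names that differ only in an ending like _2 or _b are one class to them, and where a whole thing is asked for, a point or a joint stands for the part that bears it (a point fixed in the world has none). Each returns a list of dicts, best first, with "score" (0 to 1); they miss things now and then, are a little off and sometimes report something else, mostly with a low value. They report only what shows in the picture. A call takes as long as a camera call. They do not tell look-alikes from the thing itself.
- bot.cut_out(query, camera): "mask" (384x512 bool, what is visible of it) and "centre" ([column, row] in pixels, amid what is visible of it).
- bot.mark_of(query, camera): "centre" ([column, row] in pixels: a listed point, or the origin of a listed thing).
The state is a dict: "clock": time; "joints": joint angles; "qd": joint speeds; "tau": joint torques, N m; "eef_pos": TCP position; "tcp_rot": TCP orientation; "ft_force": force on the tool from outside, world axes, zero at the start; "ft_torque": the same for the moment, N m; "gripper_width": opening from 0.0 (shut) to 1.0 (fully open); "finger_force": force on a finger pad.
Only numpy, scipy, OpenCV 4.12 (cv2) and the standard library are available. Lean on these libraries where they do the work, as an engineer would, in place of code of your own. Each camera call takes 0.05 s, during which the arm holds its last target. There are 200 camera calls.

TASK

Push the red, the cream and the brown specimen puck across the bench and through the narrow orange gate into the slot of the feed lane, one at a time and in that order: red first, then cream, then brown, until all three stand in line fully inside the slot, past the gate. Only push them gently with the fingers, never pick them up or tip them; leave the green puck and everything else on the bench where it is.

Things in the scene. Friction and masses are not known exactly. Their poses are not given: they have to be found in the camera images.
- feed_lane: low aluminium and orange feed lane, fixed, without a floor (pucks slide on the bench). All walls are 9 mm high, lower than the pucks: fingers can pass over them. Origin on the bench at the inner edge of the gate, mid-width; x points into the slot, y across, z up. Slot: x = 0 to 114 mm, y = -20 to +20, shut by an end wall. Outside it reaches to y = +-42 and x = 126
- gate (a point): middle of the gate, on the bench (lane x = -6 mm, y = 0): between two round orange posts 12 mm in diameter, at y = +-24.5, gap 37 mm. From them two orange guide wings, 8 mm thick and 9 mm high, flare out to lane x = -52, y = +-54; they open towards the side where the pucks start
- slot_end (a point): point on the bench in the middle of the slot's closed end (lane x = 114 mm, y = 0)
- red_puck: red resin puck (a mounted specimen), an upright cylinder 32.4 mm in diameter and 19 mm tall, about 20 g, loose; origin at the centre of its underside, z up, so its middle is 9.5 mm above the origin. Goes in first, deepest.
- cream_puck: cream resin puck (a mounted specimen), an upright cylinder 30 mm in diameter and 19 mm tall, about 20 g, loose; origin at the centre of its underside, z up, so its middle is 9.5 mm above the origin. Goes in second.
- brown_puck: dark brown resin puck (a mounted specimen), an upright cylinder 32.4 mm in diameter and 21 mm tall, about 20 g, loose; origin at the centre of its underside, z up, so its middle is 10.5 mm above the origin. Goes in third, nearest the gate.
- green_puck: dark green resin puck (a mounted specimen), an upright cylinder 30 mm in diameter and 21 mm tall, about 20 g, loose; origin at the centre of its underside, z up, so its middle is 10.5 mm above the origin. A bystander among the others: not to be moved. The four pucks start in any arrangement at lane x = -210 to -115 mm, centres at least 55 mm apart.
- eye_loupe: black stand loupe, a barrel 39 mm in diameter and 24 mm tall, loose, beside the lane; origin at the centre of its underside. Bystander
- paste_tin: round yellow and white tin, 60 mm in diameter, 24 mm tall, loose, beside the lane; origin at the centre of its underside. Bystander
- black_marker: black and white marker pen, 136 mm long along its y, 16 mm thick, lying loose behind the pucks; origin at the middle of its underside. Bystander
Things that resemble listed ones, but are neither listed nor needed, are in the scene too. There is more than one size of the cream_puck; the one meant has the size given above.

How it is judged:
By the outcome, as a careful person would: the job done as asked, in the order asked, and still so for the second after the job is handed in, with the robot touching nothing.
It also fails if it takes over 72 s, if anything falls off the work surface, if the arm or the gripper's body presses on something with over 40 N, if the wrist force passes 120 N, or if a joint passes its speed limit or range.

## Working session

There is one attempt and no reset: what is moved stays moved. The work goes in short steps, each a Python script; the robot and the scene stay as the last script left them, time stands still between calls to the robot, and variables do not carry over. Pictures are saved under pics/ and viewed, at most 10 in all, crops included, and the job is handed in when it is done.

```bash
mkdir -p pics; cat > h.py <<'E'
import numpy as np, cv2
from cell import bot
def save(name,im): cv2.imwrite('pics/'+name,im[:,:,::-1])
def ray(cam,px,z,info=None):
    i=info or bot.camera_info(cam); K=np.array(i['intrinsics']);T=np.array(i['pose'])
    d=T[:3,:3]@np.linalg.solve(K,[px[0],px[1],1]); o=T[:3,3]
    return o+d*(z-o[2])/d[2]
E
python3 - <<'E'
from h import *
a=bot.read_camera('scene');b=bot.read_camera('side')
save('scene.png',a);save('side.png',b)
for c in('scene','side'):
    i=bot.camera_info(c);print(c,np.round(i['pose'],3).tolist(),np.round(i['intrinsics'],1).tolist())
    for q in['gate','slot_end']:
        for r in bot.mark_of(q,c)[:2]: print(q,np.round(r['centre'],1),round(r['score'],2),np.round(ray(c,r['centre'],0),3))
    for q,h in[('red_puck',.0),('cream_puck',0),('brown_puck',0),('green_puck',0),('eye_loupe',0),('paste_tin',0),('black_marker',0)]:
        for r in bot.mark_of(q,c)[:3]: print(q,np.round(r['centre'],1),round(r['score'],2),np.round(ray(c,r['centre'],h),3))
print(bot.state()['clock'])
E
```

```text
scene [[-0.834, -0.418, 0.361, 0.273], [-0.552, 0.63, -0.546, 0.532], [0.001, -0.655, -0.756, 0.763], [0.0, 0.0, 0.0, 1.0]] [[471.8, 0.0, 258.6], [0.0, 471.8, 195.5], [0.0, 0.0, 1.0]]
gate [291.9 192.6] 0.71 [ 0.582 -0.066  0.   ]
slot_end [314.8 156.2] 0.78 [ 0.595 -0.191 -0.   ]
red_puck [269.7 267.9] 0.57 [0.52 0.12 0.  ]
cream_puck [238.7 218.3] 0.69 [ 0.637  0.055 -0.   ]
cream_puck [200.7 211.4] 0.51 [0.713 0.084 0.   ]
cream_puck [201.5 236.7] 0.49 [0.672 0.134 0.   ]
brown_puck [298.1 240.8] 0.71 [0.507 0.036 0.   ]
green_puck [235.3 251.2] 0.54 [0.596 0.125 0.   ]
green_puck [348.  203.6] 0.48 [ 0.467 -0.105  0.   ]
eye_loupe [248.1 167.1] 0.54 [ 0.703 -0.077  0.   ]
paste_tin [349.1 202. ] 0.94 [ 0.467 -0.11   0.   ]
black_marker [203.6 188.3] 0.79 [0.748 0.029 0.   ]
side [[-0.91, -0.259, 0.325, 0.329], [-0.415, 0.53, -0.739, 0.632], [0.019, -0.807, -0.59, 0.567], [0.0, 0.0, 0.0, 1.0]] [[481.7, 0.0, 262.0], [0.0, 481.7, 189.6], [0.0, 0.0, 1.0]]
gate [286.7 199. ] 0.7 [ 0.584 -0.072  0.   ]
gate [238.3 266.1] 0.43 [0.587 0.131 0.   ]
slot_end [307.6 163.3] 0.92 [ 0.592 -0.21   0.   ]
red_puck [278.3 272.8] 0.77 [0.522 0.117 0.   ]
red_puck [288.6 198.3] 0.39 [ 0.582 -0.076  0.   ]
cream_puck [235.3 230.8] 0.79 [0.632 0.055 0.   ]
cream_puck [189.  225.9] 0.56 [0.713 0.079 0.   ]
cream_puck [193.7 247.3] 0.44 [0.676 0.124 0.   ]
brown_puck [306.3 245.7] 0.73 [0.504 0.037 0.   ]
green_puck [237.7 265.5] 0.83 [0.589 0.13  0.   ]
eye_loupe [233.2 184.5] 0.79 [ 0.7   -0.069  0.   ]
paste_tin [351.1 203.7] 0.96 [ 0.467 -0.113  0.   ]
paste_tin [229.3 230.5] 0.62 [0.642 0.059 0.   ]
black_marker [186.1 200.7] 0.75 [0.757 0.018 0.   ]
1.0
```

```bash
python3 - <<'E'
import cv2
for n in('scene','side'):
    a=cv2.imread(f'pics/{n}.png')[130:320,150:400]; cv2.imwrite(f'pics/{n}_c.png',cv2.resize(a,None,fx=3,fy=3,interpolation=cv2.INTER_CUBIC))
E
```

```text
(no output)
```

View pics/scene_c.png

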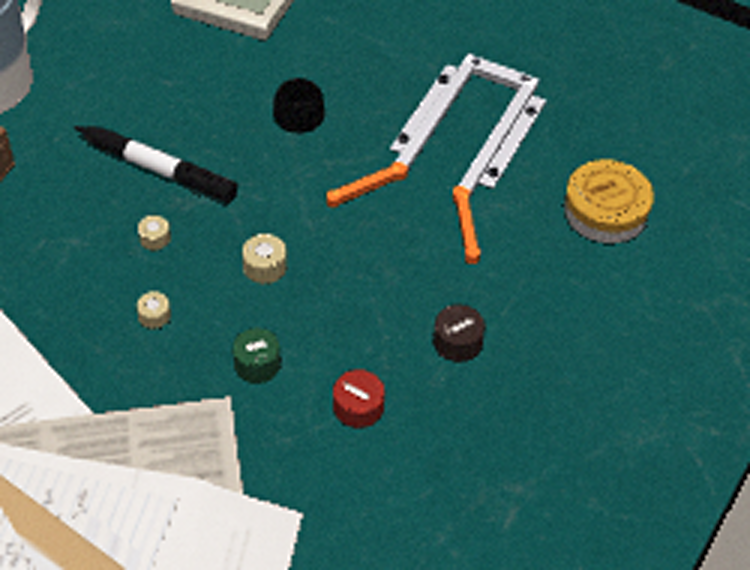

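View pics/scene.png

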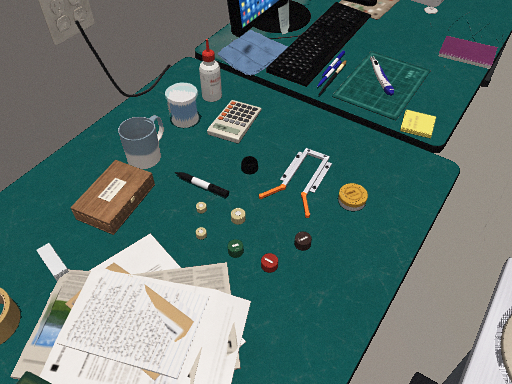

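The crop shows three cream pucks. In scene-image pixels they are (238,218), (201,211) and (201,237). The first is as wide as the 30 mm green puck and the other two are clearly smaller, about 20 mm, so (238,218) is the one meant. The brown puck is at (303,240), red at (270,262), green at (235,247), and the gate is at (292,192). Next I'll take a wrist view from above to refine these.

```bash
cat >> h.py <<'E'
def rot(h,s=1):
    x=s*np.array([h[0],h[1],0])/np.hypot(*h[:2]); z=np.array([0,0,-1.]); return np.c_[x,np.cross(z,x),z]
E
python3 - <<'E'
from h import *
print(np.round(bot.state()['tcp_rot'],2).tolist())
for s in(1,-1):
  for p,h in[((.49,.15),(.6,-.8)),((.66,.08),(-.7,-.7)),((.48,.05),(.9,-.4)),((.58,-.16),(0,-1))]:
    q=bot.ik([*p,.0125],rot(h,s)); print(s,p,None if q is None else np.round(q))
for s in (1,-1):
  for z in(.42,.36):
    print(s,z,bot.ik([.58,0.0,z],rot((0.08,-1),s)))
E
```

```text
[[0.96, 0.27, -0.0], [0.27, -0.96, 0.0], [-0.0, -0.0, -1.0]]
1 (0.49, 0.15) [ -32.   40.   13.  128.  -35.   15. -131.]
1 (0.66, 0.08) [ 24.  61. -64. 105.  65.  60.  68.]
1 (0.48, 0.05) [ -17.   39.    6.  132.  -23.   10. -103.]
1 (0.58, -0.16) [  -4.   45.   22.  117.  -38.   26. -133.]
-1 (0.49, 0.15) [-15.  40. -12. 127.  29.  15. -15.]
-1 (0.66, 0.08) [-10.  45.  -3. 107.   5.  28. -61.]
-1 (0.48, 0.05) [ -2.  39. -15. 131.  41.  14.  12.]
-1 (0.58, -0.16) [ 20.  43. -15. 115.  24.  25. -14.]
1 0.42 [ -51.95309499   27.04598967   73.06594568   97.86661353  -26.7198951
   75.33921348 -148.99194895]
1 0.36 [ -47.86783574   26.66685549   64.52251778  103.1543501   -26.12142971
   66.96099888 -150.49759393]
-1 0.42 [ 19.64618444  17.25746552 -34.05455736  93.97087622  10.06793425
  71.86053747 -11.78470403]
-1 0.36 [ 18.20796568  19.28807977 -32.39261686  99.44962648  11.30393308
  64.52611792 -13.04625229]
```

```bash
python3 - <<'E'
from h import *
bot.move_ptp([.57,0.0,.36],rot((0.08,-1),-1))
i=bot.camera_info('wrist'); a=bot.read_camera('wrist'); save('w1.png',a)
print(np.round(i['pose'],3).tolist(),np.round(i['intrinsics'],1).tolist())
for q in['gate','slot_end']:
    for r in bot.mark_of(q,'wrist')[:2]: print(q,np.round(r['centre'],1),round(r['score'],2),np.round(ray('wrist',r['centre'],0,i),4))
for q in['red_puck','cream_puck','brown_puck','green_puck']:
    for r in bot.mark_of(q,'wrist')[:3]: print(q,np.round(r['centre'],1),round(r['score'],2),np.round(ray('wrist',r['centre'],0,i),4))
print(bot.state()['clock'],bot.state()['eef_pos'])
E
```

```text
[[0.997, 0.076, 0.02, 0.566], [0.079, -0.96, -0.27, 0.074], [-0.001, 0.271, -0.963, 0.526], [0.0, 0.0, 0.0, 1.0]] [[277.6, 0.0, 255.8], [0.0, 277.6, 194.6], [0.0, 0.0, 1.0]]
gate [261.  194.5] 0.62 [ 0.5869 -0.0722  0.    ]
slot_end [259.4 248.3] 0.91 [ 0.5933 -0.1883  0.    ]
red_puck [237.1  88.6] 0.84 [0.5282 0.1191 0.    ]
cream_puck [296. 128.] 0.47 [0.6406 0.0597 0.    ]
cream_puck [322.   89.1] 0.46 [0.6787 0.1302 0.    ]
cream_puck [341.7 120.6] 0.45 [0.7224 0.0793 0.    ]
brown_puck [214.9 132. ] 0.51 [0.4919 0.0407 0.    ]
green_puck [277.1  89.6] 0.48 [0.5993 0.1231 0.    ]
green_puck [235.2  88.9] 0.39 [0.5249 0.1184 0.    ]
4.1917 [ 5.70012419e-01 -1.30954322e-04  3.59953691e-01]
```

View pics/w1.png

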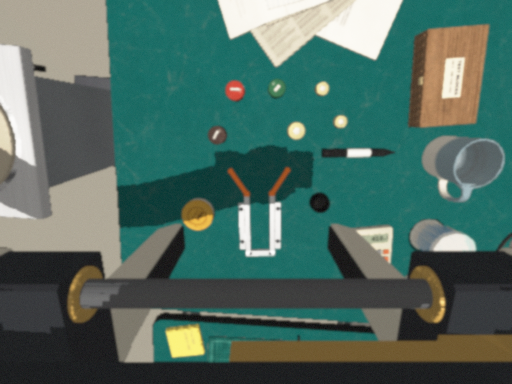

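The wrist picture shows red at (235,91), brown (217,135), green (277,88), the large cream (297,130), the gate at about (262,192) and the slot end at (260,250). I'll now refine these by colour.

```bash
python3 - <<'E'
from h import *
a=cv2.imread('pics/w1.png'); hsv=cv2.cvtColor(a,cv2.COLOR_BGR2HSV).astype(int); H,S,V=hsv[...,0],hsv[...,1],hsv[...,2]
def comps(m,box,mn=12):
    k=np.zeros(m.shape,np.uint8); x0,y0,x1,y1=box; k[y0:y1,x0:x1]=m[y0:y1,x0:x1]
    n,l,st,c=cv2.connectedComponentsWithStats(k); return [(st[j,4],c[j],st[j,:4]) for j in range(1,n) if st[j,4]>=mn]
teal=(H>75)&(H<105)&(S>90)
def show(nm,m,box,z):
    for n,c,b in comps(m,box): print(nm,n,np.round(c,1),b,np.round(ray('wrist',c,z),4))
show('red',~teal,(222,76,248,104),.012); show('brown',(~teal)|(V<55),(203,121,232,150),.012)
show('cream',~teal,(282,116,312,144),.012); show('green',(H<78)&(S>60)|(S<80),(264,75,291,102),.012)
show('orange',(H<16)&(S>120),(222,160,296,206),.008)
show('white',(S<60)&(V>100),(232,190,290,262),.008)
c=cv2.resize(a[65:265,180:380],None,fx=3,fy=3,interpolation=cv2.INTER_CUBIC);cv2.imwrite('pics/w1c.png',c)
E
```

```text
red 372 [234.6  90.2] [224  80  22  22] [0.5248 0.116  0.012 ]
brown 278 [216.8 134.6] [208 126  19  19] [0.4972 0.038  0.012 ]
cream 298 [295.9 130.3] [287 121  19  20] [0.6391 0.057  0.012 ]
green 244 [276.3  87.9] [268  79  17  19] [0.5967 0.1256 0.012 ]
orange 185 [279.2 181.3] [269 167  21  29] [ 0.6192 -0.0403  0.008 ]
orange 183 [238.2 182.1] [228 168  22  28] [ 0.5412 -0.048   0.008 ]
white 1464 [259.7 228.4] [238 196  44  61] [ 0.5901 -0.1398  0.008 ]
```

View pics/w1c.png

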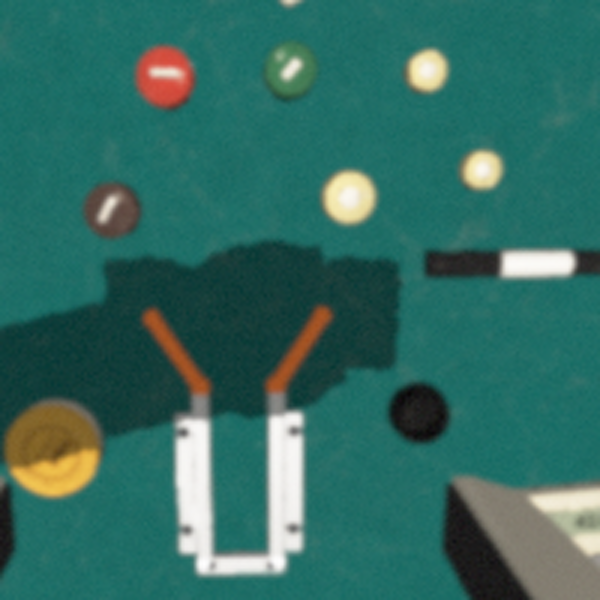

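```bash
cat >> h.py <<'E'
O=np.array([.583,-.074]); d=np.array([.1005,-.995]); d/=np.hypot(*d); n=np.array([-d[1],d[0]])
Z=.0125; W=.0075; G=.018; S=-1
L=lambda x,y: O+x*d+y*n            # lane -> world
def back(R): return np.sqrt(R*R-(G/2)**2)+W
def to(c,h,R,v=.06,extra=0,z=Z,F=8):
    h=np.array(h)/np.hypot(*h); p=np.array(c)-(back(R)+extra)*h
    return bot.movel([*p,z],max_speed=v,frame=rot(h,S),max_force=F)
def fetch(P0,C,R,P2=(-.045,0),N=6):
    P0,C,P2=np.array(P0),L(*C),L(*P2); h=C-P0; u=h/np.hypot(*h)
    bot.move_ptp([*(P0-(back(R)+.009)*u),.06],rot(u,S))
    print('down',to(P0,u,R,.12,.009)); print('touch',to(P0,u,R,.05))
    for t in np.linspace(0,1,N+1)[1:]:
        if to((1-t)**2*P0+2*t*(1-t)*C+t*t*P2, (1-t)*(C-P0)+t*(P2-C), R): print('force stop',t,bot.state()['ft_force']);break
    print(bot.state()['clock'],np.round(bot.state()['ft_force'],2))
def look(name):
    i=bot.camera_info('wrist'); save(name,bot.read_camera('wrist')); return i
E
python3 - <<'E'
from h import *
import pickle
bot.gripper_to(G/.093); print(bot.state()['gripper_width']*.093)
fetch((.5248,.116),(-.115,0),.0162)
pickle.dump(look('r1.png'),open('r1.pkl','wb'))
E
```

```text
0.018027998431068615
down False
touch False
11.1167 [0.08 0.32 0.18]
```

View pics/r1.png

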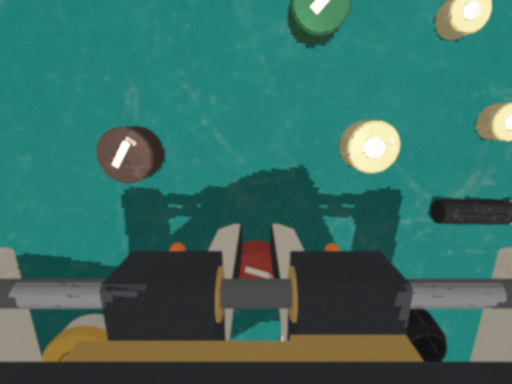

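The wrist picture shows the red puck held between the fingertips at (257,262). The wing ends are at (178,247) and (332,247), so the puck is centred on the gate. I'll check this numerically and with the scene camera.

```bash
python3 - <<'E'
from h import *
import pickle
i=pickle.load(open('r1.pkl','rb')); a=cv2.imread('pics/r1.png'); hsv=cv2.cvtColor(a,cv2.COLOR_BGR2HSV).astype(int);H,S_,V=[hsv[...,k] for k in range(3)]
def lane(p): q=p[:2]-O; return np.round(1e3*np.array([q@d,q@n]),1)
m=((H>3)&(H<18)&(S_>150)&(V>120)).astype(np.uint8); m[:225]=0;m[265:]=0
nn,l,st,c=cv2.connectedComponentsWithStats(m)
for j in range(1,nn):
    if st[j,4]>15: print('or',c[j],st[j],lane(ray('',c[j],.009,i)))
m=(((H<5)|(H>174))&(S_>150)).astype(np.uint8); m[:225]=0
nn,l,st,c=cv2.connectedComponentsWithStats(m)
for j in range(1,nn):
    if st[j,4]>50: print('red',c[j],st[j],lane(ray('',c[j],.015,i)))
s=bot.read_camera('scene'); 
save('s2.png',cv2.resize(s[140:290,190:390],None,fx=4,fy=4,interpolation=cv2.INTER_CUBIC))
E
```

```text
or [177.20833333 247.08333333] [170 243  15   8  96] [-56.7 -51.4]
or [331.3375 247.325 ] [325 243  14   8  80] [-56.6  51.9]
red [255.54779412 257.19362745] [240 241  33  37 816] [-52.5   1.1]
```

View pics/s2.png

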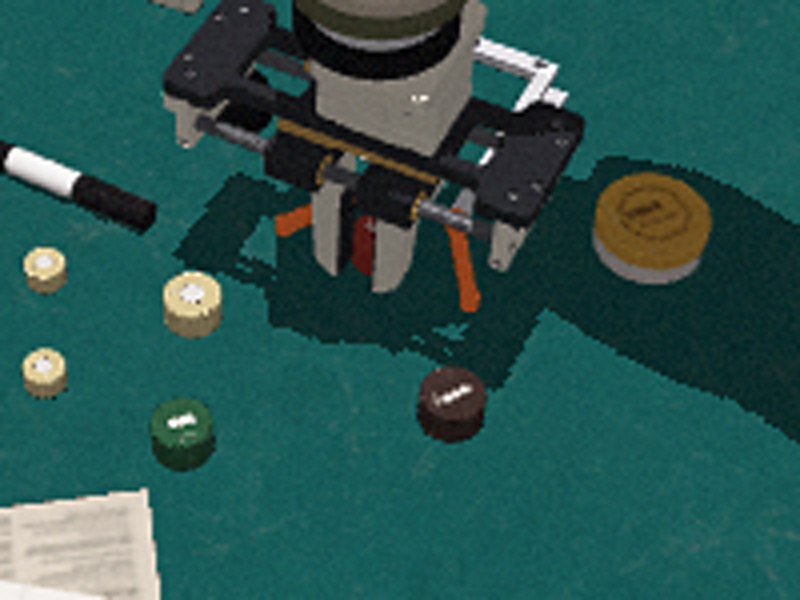

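Centred to within 1 mm. Next I push red in, then fetch cream and stop it in front of the gate.

```bash
cat >> h.py <<'E'
def insert(R,x):
    for xx,v in((.012,.05),(x,.06)):
        if to(L(xx,0),d,R,v,F=5): print('stop',np.round(bot.state()['ft_force'],2)); break
    p=bot.state()['eef_pos'][:2]; print('lane x of puck',(p-O)@d+back(R),'y',(p-O)@n)
    p=p-.012*d; bot.movel([*p,Z],max_speed=.1); bot.movel([*p,.06],max_speed=.15)
    print(bot.state()['clock'])
def scene(name):
    s=bot.read_camera('scene'); save(name,cv2.resize(s[140:290,190:390],None,fx=4,fy=4,interpolation=cv2.INTER_CUBIC))
E
python3 - <<'E'
from h import *
insert(.0162,.093)
fetch((.639,.057),(-.075,0),.015)
scene('s3.png')
E
```

```text
lane x of puck 0.09252220977462819 y 5.299815707694195e-05
14.75
down False
touch False
19.4167 [ 0.91 -0.01  0.48]
```

View pics/s3.png

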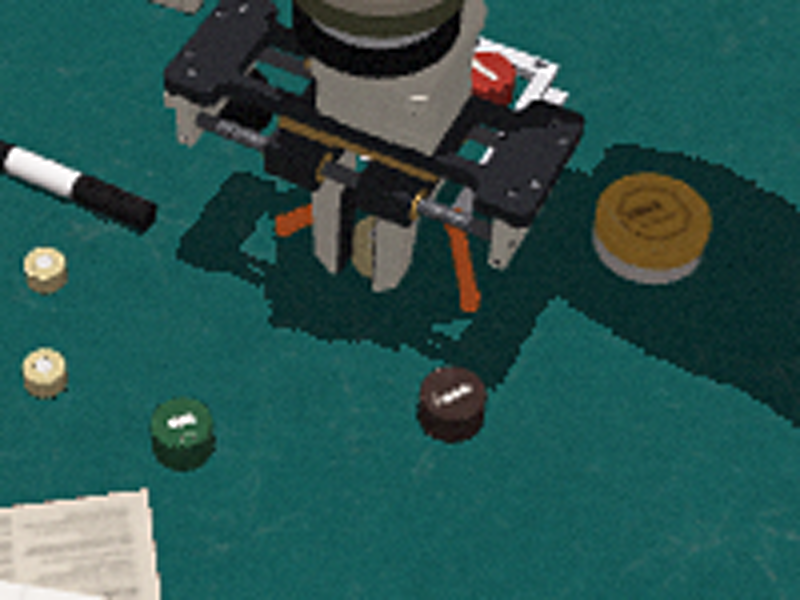

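The picture shows red at the slot's end (490,78) and cream between the fingers at the gate (367,248). Next I insert cream, then fetch and insert brown.

```bash
python3 - <<'E'
from h import *
insert(.015,.060)
fetch((.4972,.038),(-.080,0),.0162)
scene('s4.png')
E
```

```text
lane x of puck 0.059594851867671134 y 3.57303045097139e-05
22.45
down False
touch False
27.025 [ 0.28 -0.21 -0.7 ]
```

View pics/s4.png

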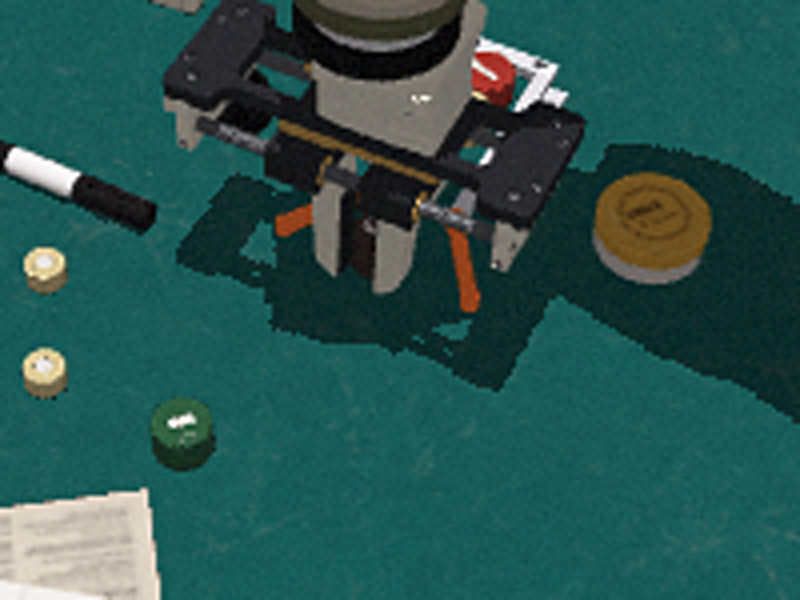

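The picture shows brown caged at the gate (362,250), with cream behind red in the slot. I'll insert brown, back away and look.

```bash
python3 - <<'E'
from h import *
insert(.0162,.0285)
p=bot.state()['eef_pos']; bot.movel([p[0]-.01,p[1]+.10,.32],max_speed=.2)
s=bot.read_camera('scene'); save('s5.png',cv2.resize(s[130:230,230:370],None,fx=5,fy=5,interpolation=cv2.INTER_CUBIC))
for q in['red_puck','cream_puck','brown_puck','green_puck']:
    for r in bot.mark_of(q,'scene')[:1]:
        w=ray('scene',r['centre'],0)[:2]; print(q,round(r['score'],2),np.round(w,3),np.round([(w-O)@d,(w-O)@n],3))
E
```

```text
lane x of puck 0.029194460622639758 y -0.00011287300912716295
29.525
red_puck 0.56 [ 0.587 -0.165] [ 0.091 -0.005]
cream_puck 0.66 [ 0.584 -0.125] [ 0.05  -0.004]
brown_puck 0.76 [ 0.589 -0.1  ] [0.026 0.003]
green_puck 0.79 [0.592 0.127] [-0.199  0.029]
```

View pics/s5.png

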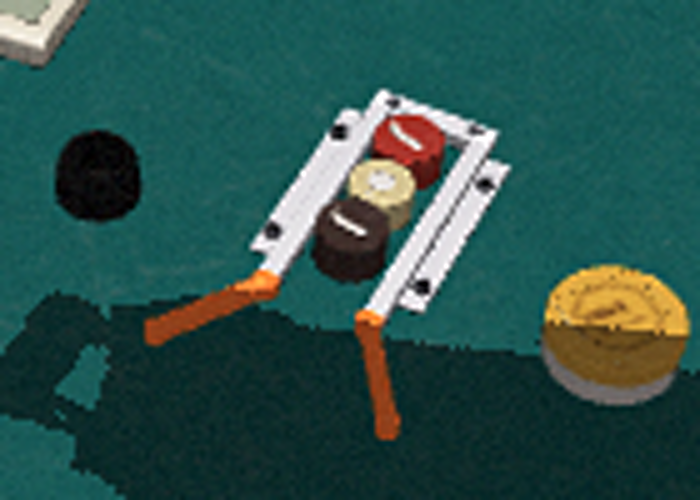

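The picture shows red, cream and brown in line inside the slot at (410,150), (382,192) and (350,238). Brown sits past the gate posts (about row 300), and nothing else looks moved. I'm handing in.

```bash
python3 -c "
from cell import bot
print(bot.job_done())"
```

```text
the job is handed in; nothing more can be done
None
```

Red, cream and brown stand in line in that order inside the slot past the gate, the green puck and other items appear unmoved, and the job was handed in about 30 s into the 72 s limit.

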